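Brace a mortise lock on the bench stop and push its stop-work button home

TASK

A mortise door lock lies loose on the lock desk. Slide it up square against the brass-faced bench stop and, with the bench stop taking the push, press in the small steel button that stands out of its face plate next to the latch bolt until it is fully home and its twin has come out. Leave the lock lying square against the bench stop, and do not disturb the padlock, the two amber zip locks or the mallet.

Things in the scene. Friction and masses are not known exactly. Their poses are not given: they have to be found in the camera images.
- bench_stop: Low mahogany cleat fixed to the desk, 240 mm long (along its y), 35 mm deep, 22 mm high, with a brass strip along its working face. Origin at desk level in the middle of the foot of the brass face; its x axis points straight out of the brass face, towards the lock; z up. It does not move.
- lock: The loose mortise lock, 0.6 to 0.8 kg, lying flat on its side: grey steel case 98 mm deep (x), 150 mm long (y), with a brass face plate 203 mm long (y), 32 mm high, 5.5 mm thick across its front. Origin at desk level under the middle of the plate's front; x points out of the plate, roughly away from the bench stop; y along the plate; z up. It slides on the desk under 3 to 6 N.
- lock_face (a point): Centre of the front of the lock's face plate, 16 mm above the desk; axes as the lock's. The rear of the case lies 103.5 mm behind it. Along y on the plate: latch bolt at +33 mm (25 mm wide), button to press at -26 mm, its twin at -62 mm (13 mm wide each). Bare and flat, good to push on: y from -18 to +19 mm, from +48 mm (a drawn-back, flush dead bolt) to +101 mm, and from -71 to -101 mm.
- lock_back (a point): Middle of the flat rear edge of the lock's case, 16 mm above the desk (case from 4 to 28 mm high there, 150 mm long); axes as the lock's. When the lock is braced this edge lies flat against the brass face of the bench stop.
- button_face (a point): Centre of the outer face of the steel button to press, 16 mm above the desk; axes as the lock's. The face is 13 mm wide (y) by 10 mm high. At the start it stands 7.5 mm out of the face plate, fully home it stands 1.5 mm out.
- lock_button (a joint): Travel of the button to press: 0 = standing out, 0.006 = fully home (m, grows as it goes in). It has no return spring: it takes a steady 9 N or so and stays where it is left. This is more than the lock's friction on the desk, so without a stop behind it the lock slides away instead.
- twin_face (a point): Centre of the outer face of the twin button, same size, 36 mm from the other one on the side away from the latch bolt. The two are on one rocker: the twin stands 1.5 mm out at the start and comes out 6 mm as the other goes in.
- latch_tip (a point): Middle of the tip of the steel latch bolt, 25 mm wide (y) and 15 mm high, which stands 14 mm out of the face plate; spring-loaded, gives way under 3 to 6 N and springs out again.
- padlock_mid (a point): Centre of the tarnished silver padlock, lying flat, about 78 by 50 by 24 mm with its shackle; this point is in the middle of its body. To be left alone.
- zip_lock_a_mid (a point): Centre of one amber plastic zip lock body, 64 by 26 by 16 mm. To be left alone.
- zip_lock_b_mid (a point): Centre of the other amber plastic zip lock body, 64 by 26 by 16 mm. To be left alone.
- mallet_head (a point): Centre of the walnut mallet's head (60 by 100 by 56 mm high), lying flat; the handle runs about 180 mm from the head along -x. To be left alone.
Things that resemble listed ones, but are neither listed nor needed, are in the scene too. Of the things like the bench_stop, leave any that is pink or turquoise; of the rest the larger one is meant.

How it is judged (in metres and radians):
On the way:
1. the button is pushed home while the lock bears against the bench stop (value of joint lock_button above 0.0048 m and contact force between lock and bench_stop above 1 N), for 0.05 s.
At the end, for the whole second after the job is handed in: The button is in by at least 4.8 of its 6 mm; the middle of the rear of the case is within 6 mm of the brass face and within 75 mm of its middle lengthwise, square to it within 0.09 rad; the lock lies flat on the desk (within 0.06 rad) and at rest (value of joint lock_button above 0.0048 m and x of lock_back in the frame of bench_stop between -0.004 and 0.006 m and y of lock_back in the frame of bench_stop between -0.075 and 0.075 m and angle between the x axis of lock_back and the x axis of bench_stop, either way round below 0.09 rad and angle between lock_back's own z axis and vertical below 0.06 rad and linear speed of lock below 0.01 m/s); the robot touches nothing.
It fails at once if a bystander (padlock, zip locks, mallet) is moved by more than 20 mm (distance of any of padlock_mid, zip_lock_a_mid, zip_lock_b_mid, mallet_head from where it was at the start of the episode above 0.02 m).
It also fails if it takes over 48 s, if anything falls off the work surface, if the arm or the gripper's body presses on something with over 40 N, if the wrist force passes 120 N, or if a joint passes its speed limit or range.

ROBOT

A 6-joint arm with a two-finger parallel gripper is mounted at the origin on the work surface. World frame = base frame: x ahead of the robot, y to its left, z up, the work surface at z = 0. Lengths are in mm, angles in degrees, forces in N, time in s.
With the tool pointing down it reaches from about 300 to 850 mm from the base axis. Payload 4.2 kg.
Tool frame: the origin (TCP) lies midway between the tips of the shut fingers; the grasp point (between the pads) lies 19 mm behind it (env.grasp_offset is the distance from the TCP to the grasp point, in mm); z points along the fingers, y is the line along which they close (so a half turn about z gives the same grasp; the last joint's range is limited). The gripper opens to 91 mm and grips with 3 to 60 N. Pads are 32 mm wide; open, the fingers measure 118 mm over their backs; the gripper's body (76 mm by 178 mm) begins 60 mm behind the grasp point.
Start: joints at [-76.604, 18.312, 89.639, -0, 72.044, -1.146], TCP at [144.376, -556.596, 213.976] pointing down, gripper open.
Joint ranges: [-177.97, 177.97], [-48.28, 115.42], [12.27, 149.76], [-77.06, 257.06], [2.81, 150.46], [-146.56, 146.56]. Speed limits (degrees/s): [147.25, 147.25, 180, 180, 180, 180].

INTERFACE

Orientations are given as [roll, pitch, yaw] about the fixed x, y, z axes, in that order (R = Rz(yaw) Ry(pitch) Rx(roll)).
In Python, from workcell import env, optics gives the robot as it stands. The module is installed in compiled form; this text tells all that it offers.
- The arm moves only by the tool send_rows, never from a script. Its argument "targets" is a list that holds one entry, the list of rows, each a list of 7 numbers: the turn, a rotation vector about the world's x, y, z scaled (see below), then the shift along the world's x, y, z scaled (see below), then the closure, from -1 (fully open) to 1 (shut). In form: [[[rx, ry, rz, x, y, z, gripper], ...]]. A call has 1 to 12 rows; each row shifts and turns the commanded pose from where the row before left it; what a row does not reach is not made up. The controller multiplies each number of a shift by 0.2 m and each number of a turn by pi/2 rad. A row lasts 1/10 s, in which the tool goes at most 50 mm and 8.59 degrees, less where a joint would pass 70% of its speed; a pose out of reach is approached as far as the arm can. A call with a number of a shift or a turn outside -1 to 1 is refused whole. A call with a gripper value outside its range is refused whole. The fingers move at their own pace and stop on an object; "grip_force" is the grip in N (left out, the last holds). Time passes only in rows, so rows that do not move let the fingers close. It gives the time, the measured TCP pose, the force, the opening and the grip force at its end, in the units of the state.
- env.state(): the state, without advancing time (a new reading comes with each control period).
- optics.grab_frame(name): name is "side" or "top"; returns (picture, depth): 480x640x3 uint8, red, green, blue; 480x640 float32, mm along the optical axis (not along the pixel's ray), 0 where there is no reading.
- optics.camera_info(name): a dict with "camera_matrix" (3x3 intrinsics, pixels), "k1" (the pictures are not rectified: a ray, as slopes to the right and down, at radius r is drawn at 1 + k1 r^2 times it, then the intrinsics apply), "R" (3x3) and "t" (3): a world point X has camera coordinates R X + t. Camera axes: x right, y down, z forward; pixel columns grow to the right and rows downward; lengths in mm; the calibration is good to about 2 mm. A picture is of the moment at which its call begins. camera_info takes no time and is no camera call.
- env.job_done(): hands the job in; it is judged then, once.
Trained networks look in the newest picture that a camera, given by its name, has taken for a name from the list of things; names that differ only in an ending like _2 or _b are one class to them, and where a whole thing is asked for, a point or a joint stands for the part that bears it (a point fixed in the world has none). Each returns a list of dicts, best first, with "conf" (0 to 1); they miss things now and then, are a little off and sometimes report something else, mostly with a low value. They report only what shows in the picture. A call takes as long as a camera call. They do not tell look-alikes from the thing itself.
- optics.silhouettes(camera, name): "mask" (480x640 bool, what is visible of it) and "at" ([column, row] in pixels, amid what is visible of it).
- optics.place_of(camera, name): "at" ([column, row] in pixels: a listed point, or the origin of a listed thing).
The state is a dict: "time_s": time; "qpos": joint angles; "qvel": joint speeds; "effort": joint torques, N m; "ee_pos": TCP position; "ee_rot": TCP orientation; "force": force on the tool from outside, world axes, zero at the start; "torque": the same for the moment, N m; "gripper_width": finger opening in mm; "gripper_force": force on a finger pad.
Only numpy, scipy, OpenCV 4.12 (cv2) and the standard library are available. Lean on these libraries where they do the work, as an engineer would, in place of code of your own. Each camera call takes 0.05 s, during which the arm holds its last target. There are 200 camera calls.

## Working session

There is one attempt and no reset: what is moved stays moved. The work goes in short steps, Python scripts to look and compute and a tool call to move; the robot and the scene stay as the last step left them, time stands still between calls to the robot, and variables do not carry over. Pictures are saved under pics/ and viewed, at most 10 in all, crops included, and the job is handed in when it is done.

Besides the shell and the picture viewer there is one more tool, called after "Emit:" as name([rows], argument=value, ...), one row to a line, values as JSON. send_rows: Moves the arm, as the interface text tells. Its arguments: {"type":"object","properties":{"targets":{"type":"array"},"grip_force":{"type":"number"}},"required":["targets"]}

```bash
mkdir -p pics; cat > h.py <<'E'
import numpy as np, cv2
from workcell import env, optics
def ray(cam,uv):
    c=optics.camera_info(cam);K=np.array(c["camera_matrix"]);k=c["k1"]
    p=np.array([(uv[0]-K[0,2])/K[0,0],(uv[1]-K[1,2])/K[1,1]]);q=p.copy()
    for _ in range(20):q=p/(1+k*(q@q))
    R=np.array(c["R"]);t=np.array(c["t"])
    return -R.T@t, R.T@np.array([q[0],q[1],1])
def onz(cam,uv,z):
    o,d=ray(cam,uv);return o+d*(z-o[2])/d[2]
def withd(cam,uv,dep):
    o,d=ray(cam,uv);return o+d*dep
def proj(cam,X):
    c=optics.camera_info(cam);K=np.array(c["camera_matrix"])
    x=np.array(c["R"])@np.array(X,float)+np.array(c["t"]);p=x[:2]/x[2];p=p*(1+c["k1"]*(p@p))
    return K[0,0]*p[0]+K[0,2],K[1,1]*p[1]+K[1,2]
E
python3 - <<'E'
from h import *
Z=dict(lock_face=16,lock_back=16,button_face=16,twin_face=16,latch_tip=16,bench_stop=0,padlock_mid=12,zip_lock_a_mid=8,mallet_head=28)
for cam in("top","side"):
    im,d=optics.grab_frame(cam);cv2.imwrite(f"pics/{cam}.png",im[:,:,::-1]);np.save(cam+".npy",d)
    for n,z in Z.items():
        if cam=="side" and n not in("lock_face","bench_stop","button_face"):continue
        for r in optics.place_of(cam,n)[:3]:print(cam,n,round(r["conf"],2),np.round(r["at"]),np.round(onz(cam,r["at"],z)))
print(env.state()["time_s"])
E
```

```text
top lock_face 0.91 [352. 230.] [562. -41.  16.]
top lock_back 0.63 [363. 265.] [470. -73.  16.]
top button_face 0.53 [348. 230.] [561. -30.  16.]
top latch_tip 0.51 [342. 228.] [566. -14.  16.]
top bench_stop 0.91 [450. 351.] [ 251. -306.    0.]
top bench_stop 0.85 [240. 341.] [263. 247.   0.]
top bench_stop 0.62 [362. 283.] [424. -70.   0.]
top padlock_mid 0.74 [390. 179.] [ 701. -142.   12.]
top padlock_mid 0.73 [275. 284.] [416. 158.  12.]
top mallet_head 0.94 [466. 206.] [ 631. -341.   28.]
side lock_face 0.8 [317. 238.] [561. -39.  16.]
side button_face 0.48 [312. 230.] [577. -66.  16.]
side bench_stop 0.96 [240. 256.] [715.  30.   0.]
side bench_stop 0.65 [456. 196.] [ 249. -298.    0.]
side bench_stop 0.61 [465. 353.] [262. 241.   0.]
0.7
```

View pics/top.png

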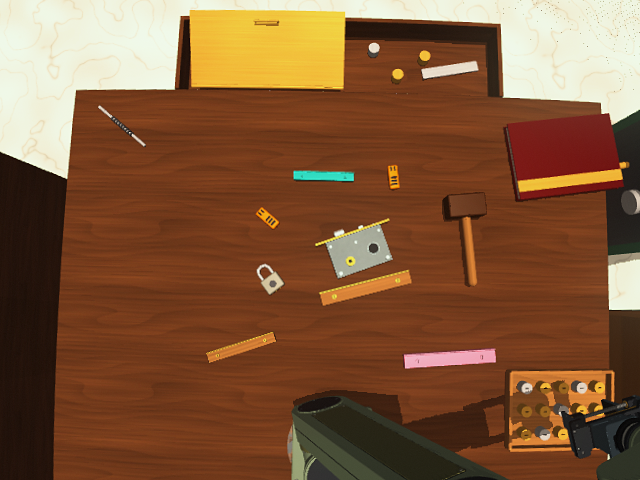

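View pics/side.png

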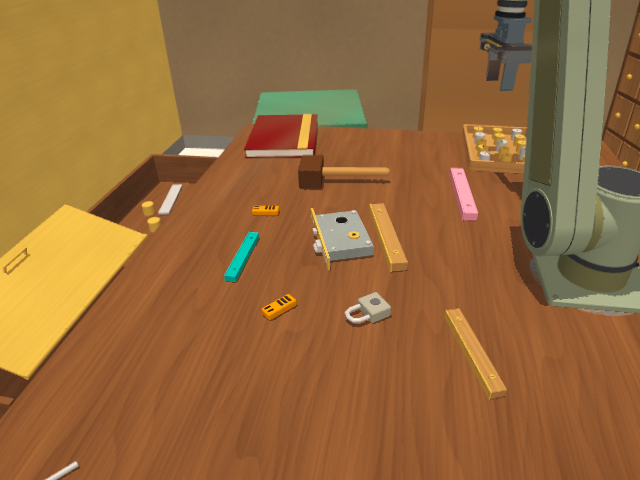

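The top view shows the lock at about (358,250), with its plate facing away from the robot (latch about (339,234), button about (361,227)). The large mahogany stop, about (365,288), is just behind it. The small brown cleat (240,347) and the pink and turquoise ones are look-alikes. Next I'll measure the poses of the stop and the lock.

```bash
python3 - <<'E'
from h import *
im=cv2.imread("pics/top.png");d=np.load("top.npy")
for n in("bench_stop","lock"):
    for r in optics.silhouettes("top",n)[:4]:
        m=r["mask"]&(d>0);v,u=np.nonzero(m)
        P=np.array([withd("top",(a,b),d[b,a]) for a,b in zip(u,v)])
        P=P[(P[:,2]>(14 if n=="bench_stop" else 22))]
        if len(P)<20: continue
        rc=cv2.minAreaRect(P[:,:2].astype(np.float32))
        print(n,round(r["conf"],2),r["at"],"zmed",np.median(P[:,2]).round(),np.round(rc[0]),np.round(rc[1]),round(rc[2],1));print(np.round(cv2.boxPoints(rc)).tolist())
c=im[205:310,305:425];cv2.imwrite("pics/crop.png",cv2.resize(c,None,fx=5.6,fy=5.6,interpolation=cv2.INTER_CUBIC))
s=cv2.imread("pics/side.png")[190:280,295:415];cv2.imwrite("pics/crops.png",cv2.resize(s,None,fx=6,fy=6,interpolation=cv2.INTER_CUBIC))
print(env.state()["ee_rot"])
E
```

```text
bench_stop 0.69 [243.0, 346.9] zmed 17.0 [251. 239.] [ 27. 180.] 19.2
[[209.0, 320.0], [268.0, 150.0], [294.0, 159.0], [235.0, 329.0]]
bench_stop 0.64 [453.9, 357.2] zmed 22.0 [ 235. -301.] [ 37. 241.] 3.8
[[208.0, -182.0], [224.0, -422.0], [262.0, -420.0], [245.0, -179.0]]Traceback (most recent call last):
  File "<stdin>", line 6, in <module>
  File "h.py", line 12, in withd
    o,d=ray(cam,uv);return o+d*dep
        ~~~^^^^^^^^
  File "h.py", line 4, in ray
    c=optics.camera_info(cam);K=np.array(c["camera_matrix"]);k=c["k1"]
ValueError: time passes only in moves, steps and waits
```

View pics/crop.png

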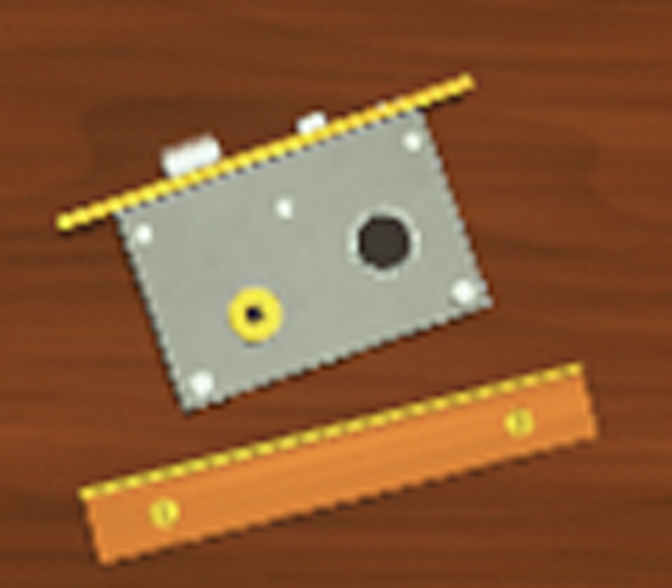

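The crop shows the stop's brass edge running from (85,492) to (580,368), with the lock about 4.7° off square and its left rear corner nearest the stop. In stop-frame terms, lock_back is at about x=29, y=−11 mm. I'll close the gripper and move round to the front of the plate.

Emit:
send_rows([
  [[0,0,0.015,0.15,0.176,-0.03,1],[0,0,0,0.15,0.176,-0.03,1],[0,0,0,0.15,0.176,-0.03,1],[0,0,0,0.15,0.176,-0.03,1],[0,0,0,0.15,0.176,-0.03,1],[0,0,0,0.15,0.176,-0.03,1],[0,0,0,0.15,0.176,-0.03,1],[0,0,0,0.15,0.176,-0.03,1],[0,0,0,0.15,0.176,-0.03,1],[0,0,0,0.15,0.176,-0.03,1],[0,0,0,0.15,0.176,-0.03,1],[0,0,0,0.15,0.176,-0.03,1]],
])

```text
time_s: 1.95
ee_pos: [505.5, -132.6, 142.0]
ee_rot: [180.0, -0.0, 15.9]
force: [-0.0, -0.9, -0.5]
gripper_width: 0.6
gripper_force: 0.0
```

Emit:
send_rows([
  [[0,0,0,0.1225,0.133,0,1],[0,0,0,0.1225,0.133,0,1],[0,0,0,0.1225,0.133,0,1],[0,0,0,0.1225,0.133,0,1],[0,0,0,0,0,-0.2,1],[0,0,0,0,0,-0.2,1],[0,0,0,0,0,-0.12,1],[0,0,0,0,0,0,1],[0,0,0,0,0,0,1]],
])

```text
time_s: 2.85
ee_pos: [602.8, -27.8, 38.4]
ee_rot: [180.0, -0.0, 15.9]
force: [0.6, 0.2, 0.3]
gripper_width: -0.0
gripper_force: 0.0
```

```bash
python3 - <<'E'
from h import *
for n,b in(("top",(200,310,295,425)),("side",(170,280,280,420))):
    im,d=optics.grab_frame(n);c=im[b[0]:b[1],b[2]:b[3],::-1];cv2.imwrite(f"pics/a_{n}.png",cv2.resize(c,None,fx=5.5,fy=5.5,interpolation=cv2.INTER_CUBIC))
print(env.state()["ee_pos"],env.state()["force"])
E
```

```text
[603.89298737 -27.98347344  39.88675032] [-0.09417648  0.15855149  0.60739261]
```

View pics/a_side.png

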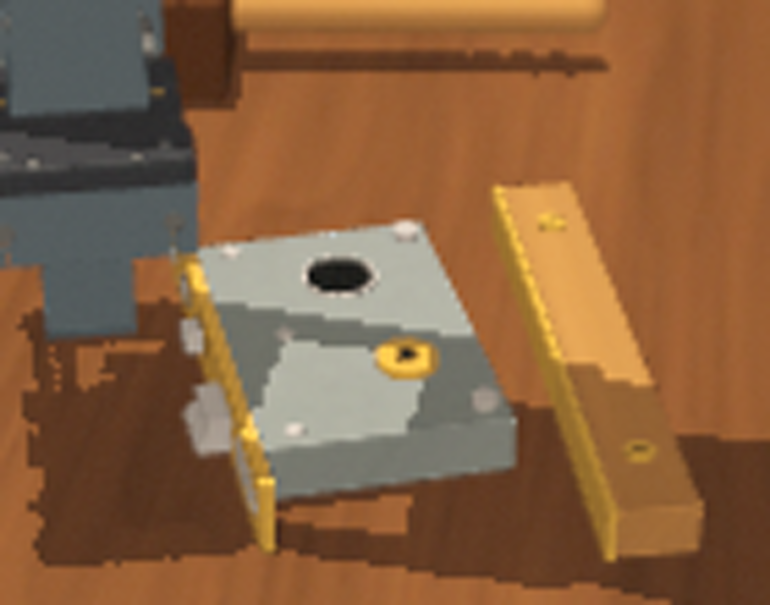

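The fingers hang in front of the plate's bare stretch, between the latch and the button. I'll lower them and approach the plate.

Emit:
send_rows([
  [[0,0,0,0,0,-0.1,1],[0,0,0,0,0,-0.06,1],[0,0,0,0,0,0,1],[0,0,0,-0.03,-0.0085,0,1],[0,0,0,-0.03,-0.0085,0,1],[0,0,0,-0.03,-0.0085,0,1],[0,0,0,-0.02,-0.0057,0,1],[0,0,0,-0.02,-0.0057,0,1],[0,0,0,0,0,0,1]],
])

```text
time_s: 3.85
ee_pos: [576.1, -35.3, 6.3]
ee_rot: [180.0, -0.0, 15.9]
force: [0.8, 0.4, -0.3]
gripper_width: 0.5
gripper_force: 0.0
```

Emit:
send_rows([
  [[0,0,0,-0.01,-0.0028,0,1],[0,0,0,-0.01,-0.0028,0,1],[0,0,0,-0.01,-0.0028,0,1],[0,0,0,-0.01,-0.0028,0,1],[0,0,0,-0.01,-0.0028,0,1],[0,0,0,-0.01,-0.0028,0,1]],
])

```text
time_s: 4.45
ee_pos: [564.9, -38.7, 6.2]
ee_rot: [180.0, -0.1, 15.9]
force: [4.9, 0.4, -0.1]
gripper_width: 0.5
gripper_force: 2.2
```

Emit:
send_rows([
  [[0,0,0,-0.01,-0.0028,0,1],[0,0,0,-0.01,-0.0028,0,1],[0,0,0,-0.01,-0.0028,0,1],[0,0,0,-0.01,-0.0028,0,1],[0,0,0,-0.01,-0.0028,0,1],[0,0,0,-0.01,-0.0028,0,1]],
])

```text
time_s: 5.05
ee_pos: [552.7, -42.0, 6.2]
ee_rot: [180.0, -0.1, 15.9]
force: [4.5, 1.4, 0.2]
gripper_width: 0.5
gripper_force: 2.5
```

```bash
cat > look.py <<'E'
from h import *
import sys
im,d=optics.grab_frame("side");c=im[170:290,285:425,::-1];cv2.imwrite(f"pics/{sys.argv[1]}.png",cv2.resize(c,None,fx=5.5,fy=5.5,interpolation=cv2.INTER_CUBIC))
im,d=optics.grab_frame("top")
print(env.state()["ee_pos"],env.state()["force"])
Z=np.array([[withd("top",(a,b),d[b,a]) for a in range(300,430)] for b in range(205,315)])
# case top: grey pixels in the lock's height band
s=im[205:315,300:430].astype(int);g=(s.max(2)-s.min(2)<40)&(abs(Z[:,:,2]-28)<6)&(s.max(2)>60)&(s.max(2)<215)
n=np.array([.962,.273]);e=np.array([-.273,.962]);q=Z[:,:,:2]-np.array([430.5,-74.5])
X=q@n;Y=q@e;k=g&(X>-20)&(X<110)
print("case Y range",np.percentile(Y[k],[1,99]).round())
ys=[];xs=[]
for y in range(-70,60,5):
    t=k&(abs(Y-y)<3)
    if t.sum()>8: ys.append(y);xs.append(np.sort(X[t])[1])
print(np.round(xs),"slope deg",np.degrees(np.polyfit(ys,xs,1)[0]))
E
python3 look.py b1
```

```text
[552.24652839 -42.07759012   6.18806366] [4.19401894 0.38081863 3.09084789]
case Y range [-63.  -3.]
[69. 67. 68. 72. 74. 76. 79. 81. 82.] slope deg 22.476165051426648
```

View pics/b1.png

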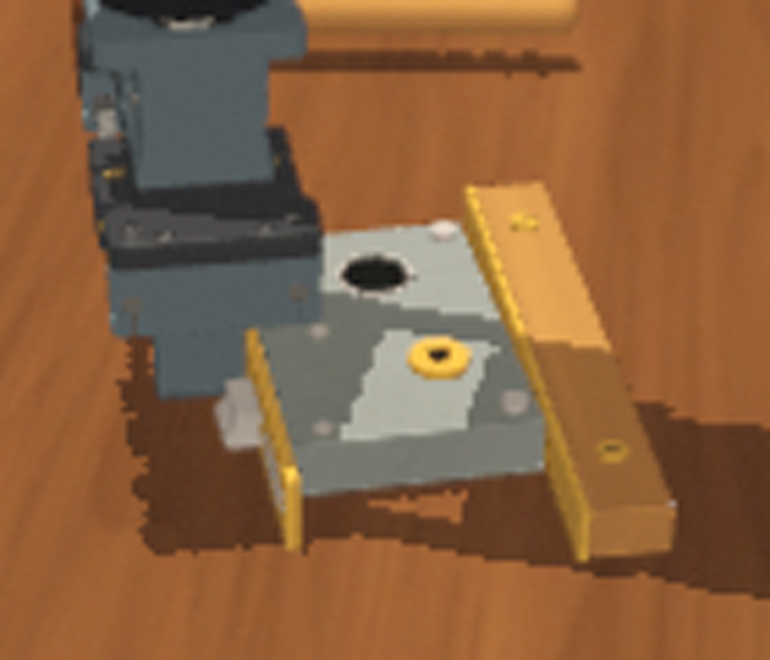

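The lock is almost against the stop: the case's rear edge is at about (540,400) and the brass is just beyond it. I'll keep pushing in small steps until the force rises.

Emit:
send_rows([
  [[0,0,0,-0.007,-0.002,0,1],[0,0,0,-0.007,-0.002,0,1],[0,0,0,-0.007,-0.002,0,1],[0,0,0,-0.007,-0.002,0,1],[0,0,0,0,0,0,1]],
])

```text
time_s: 5.65
ee_pos: [548.3, -43.9, 6.3]
ee_rot: [179.9, -0.2, 15.9]
force: [7.4, -0.5, -0.2]
gripper_width: 0.6
gripper_force: 3.3
```

Emit:
send_rows([
  [[0,0,0,-0.006,-0.0017,0,1],[0,0,0,-0.006,-0.0017,0,1],[0,0,0,-0.006,-0.0017,0,1],[0,0,0,0,0,0,1]],
])

```text
time_s: 6.05
ee_pos: [547.2, -45.6, 6.7]
ee_rot: [179.8, -0.5, 15.9]
force: [11.1, -2.9, -1.6]
gripper_width: 0.3
gripper_force: 5.0
```

The force has risen, so the lock is braced. I'll back off and measure it.

Emit:
send_rows([
  [[0,0,0,0.1,0.028,0,1],[0,0,0,0.15,0.043,0,1],[0,0,0,0,0,0.2,1],[0,0,0,0.2,0,0.15,1],[0,0,0,0.2,0,0,1],[0,0,0,0,0,0,1]],
])

```text
time_s: 6.65
ee_pos: [675.7, -30.5, 75.7]
ee_rot: [180.0, -0.0, 15.9]
force: [-1.5, -0.3, -1.0]
gripper_width: 0.4
gripper_force: 0.0
```

```bash
python3 look.py b2; python3 - <<'E'
from h import *
im,d=optics.grab_frame("top");c=im[200:310,300:430,::-1];cv2.imwrite("pics/b2t.png",cv2.resize(c,None,fx=5.5,fy=5.5,interpolation=cv2.INTER_CUBIC))
E
```

```text
[670.59346853 -30.35061997  74.02927087] [0.4174676  0.43515954 1.13441827]
case Y range [-79. -78.]Traceback (most recent call last):
  File "look.py", line 16, in <module>
    print(np.round(xs),"slope deg",np.degrees(np.polyfit(ys,xs,1)[0]))
                                              ~~~~~~~~~~^^^^^^^^^
    raise TypeError("expected non-empty vector for x")
TypeError: expected non-empty vector for x
```

View pics/b2t.png

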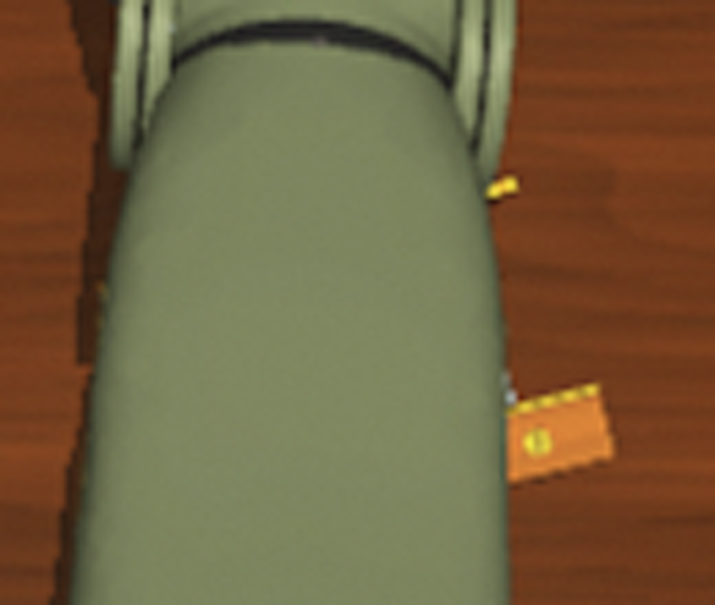

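The arm hides the lock from the top camera. Only the plate's ends, about (102,290) and (518,180), show either side of it, and their slope of 0.26 is close to the stop's 0.25. I'll check with the side view.

View pics/b2.png

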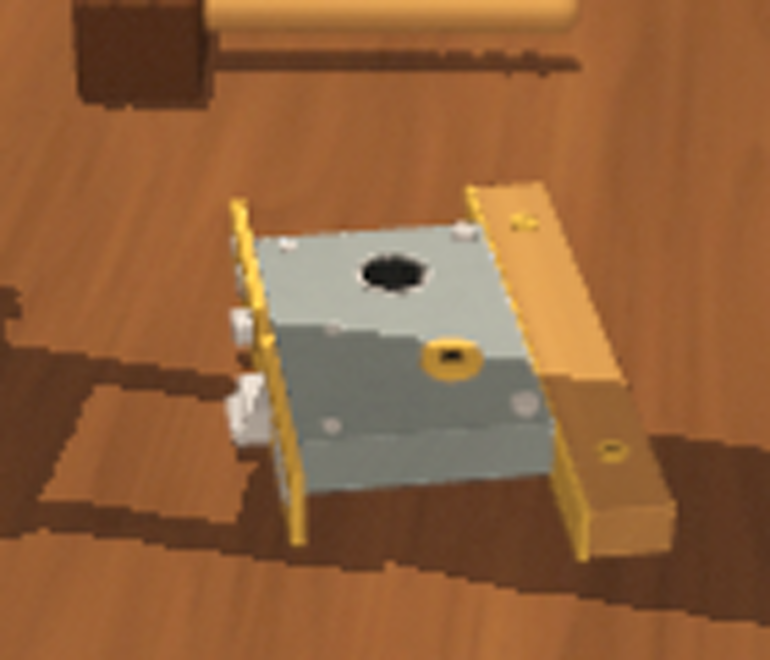

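```bash
python3 - <<'E'
from h import *
n=np.array([.962,.273]);e=np.array([-.273,.962]);o=np.array([430.5,-74.5])
im,d=optics.grab_frame("side")
for nm in("button_face","twin_face","latch_tip","lock_face","lock_back"):
    for r in optics.place_of("side",nm)[:2]:
        p=onz("side",r["at"],16);q=p[:2]-o
        print(nm,round(r["conf"],2),np.round(r["at"],1),np.round(p),"stop xy",np.round([q@n,q@e],1))
# expected pixels in 5.5x crop for lock square at stop, for y offset -11
for yo in(-14,-8):
  for nm,x,y,z in(("btn",111,-26,21),("latch",117.5,33,24),("plateL",103.5,101.5,32),("plateR",103.5,-101.5,32),("rearL",0,75,28),("rearR",0,-75,28)):
    P=o+x*n+(y+yo)*e;u,v=proj("side",[*P,z]);print(yo,nm,round((u-285)*5.5),round((v-170)*5.5))
E
```

```text
button_face 0.68 [332.6 240. ] [525. -34.  16.] stop xy [102.2  13.1]
button_face 0.6 [326.2 230. ] [546. -71.  16.] stop xy [111.5 -28.5]
latch_tip 0.56 [329.  244.2] [530. -17.  16.] stop xy [111.7  27.9]
latch_tip 0.54 [383.3 231.7] [420. -82.  16.] stop xy [-12.5  -3.8]
lock_face 0.65 [334.1 235.2] [525. -53.  16.] stop xy [96.7 -5.1]
lock_back 0.94 [382.8 232.7] [420. -77.  16.] stop xy [-10.6  -0. ]
lock_back 0.51 [374.7 306.8] [418. 167.  16.] stop xy [ 53.4 235.5]
-14 btn 225 304
-14 latch 224 379
-14 plateL 282 462
-14 plateR 222 189
-14 rearL 545 408
-14 rearR 471 210
-8 btn 226 312
-8 latch 226 388
-8 plateL 284 471
-8 plateR 224 196
-8 rearL 549 417
-8 rearR 474 217
```

Side view: the rear edge, (480,222) to (550,425), lies flush along the brass, and the button, about (240,325), stands out. In the stop frame the button is at y≈−30 mm. Next I'll place the fingertip in front of it.

Emit:
send_rows([
  [[0,0,0,-0.145,-0.055,0,1],[0,0,0,-0.145,-0.055,0,1],[0,0,0,-0.145,-0.055,0,1],[0,0,0,0,0,0,1],[0,0,0,0,0,-0.2,1],[0,0,0,0,0,-0.13,1],[0,0,0,0,0,0,1],[0,0,0,0,0,0,1]],
])

```text
time_s: 7.9
ee_pos: [586.8, -63.2, 10.3]
ee_rot: [180.0, -0.0, 15.9]
force: [0.2, -0.2, 0.1]
gripper_width: 0.5
gripper_force: 0.0
```

Emit:
send_rows([
  [[0,0,0,-0.05,-0.014,-0.015,1],[0,0,0,-0.05,-0.014,0,1],[0,0,0,-0.02,-0.006,0,1],[0,0,0,-0.0096,-0.0027,0,1],[0,0,0,-0.0096,-0.0027,0,1],[0,0,0,-0.0096,-0.0027,0,1],[0,0,0,0,0,0,1]],
])

```text
time_s: 8.6
ee_pos: [560.2, -70.9, 8.1]
ee_rot: [179.9, -0.5, 15.8]
force: [7.0, 5.7, -3.9]
gripper_width: 0.8
gripper_force: 4.0
```

Contact with the button at about 9 N. I'll keep pressing.

Emit:
send_rows([
  [[0,0,0,-0.0072,-0.002,0,1],[0,0,0,-0.0072,-0.002,0,1],[0,0,0,-0.0072,-0.002,0,1],[0,0,0,-0.0072,-0.002,0,1],[0,0,0,0,0,0,1]],
])

```text
time_s: 9.1
ee_pos: [555.7, -72.3, 8.3]
ee_rot: [179.9, -0.6, 15.8]
force: [9.3, 6.9, -3.6]
gripper_width: 0.7
gripper_force: 5.3
```

Emit:
send_rows([
  [[0,0,0,-0.0072,-0.002,0,1],[0,0,0,-0.0072,-0.002,0,1],[0,0,0,-0.0072,-0.002,0,1],[0,0,0,-0.0072,-0.002,0,1],[0,0,0,0,0,0,1]],
])

```text
time_s: 9.6
ee_pos: [555.6, -72.7, 9.8]
ee_rot: [179.8, -1.3, 15.6]
force: [17.1, 13.2, -4.5]
gripper_width: 0.5
gripper_force: 11.1
```

The travel has stopped and the force has risen to about 22 N, so the button is home. I'll back straight off and check.

Emit:
send_rows([
  [[0,0,0,0.05,0.014,0,1],[0,0,0,0.1,0.028,0,1],[0,0,0,0.15,0.043,0,1],[0,0,0,0,0,0.2,1],[0,0,0,0.2,0,0.15,1],[0,0,0,0.2,0,0,1],[0,0,0,0,0,0,1],[0,0,0,0,0,0,1]],
])

```text
time_s: 10.4
ee_pos: [684.2, -58.1, 76.3]
ee_rot: [-180.0, 0.1, 15.9]
force: [-1.0, -0.5, 0.8]
gripper_width: 0.4
gripper_force: 0.0
```

```bash
python3 look.py c1 2>/dev/null
```

```text
[682.99588167 -58.01609895  76.12395024] [ 0.05239132 -0.00950846 -0.27646892]
case Y range [64. 71.]
```

View pics/c1.png

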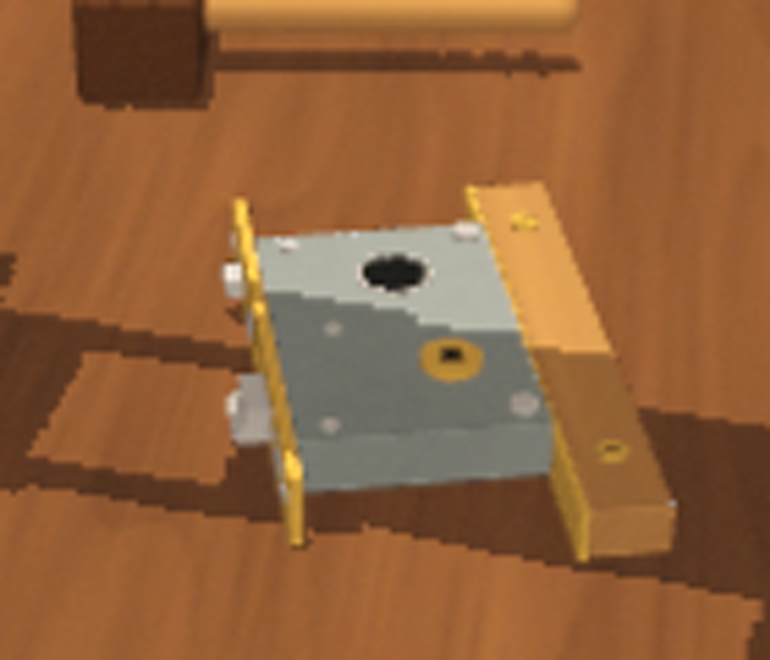

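The button is now flush at about (248,320), its twin stands out at (235,278), and the lock is still flush and square on the stop. The robot is clear, so I'll hand in.

```bash
python3 -c "
from workcell import env
print(env.job_done())"
```

```text
the job is handed in; nothing more can be done
None
```

I slid the lock square against the bench stop, pressed the button home so that its twin came out, left the padlock, zip locks and mallet untouched, and handed the job in; no verdict came back.

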